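# Sift the marble out of the toy sieve

## Robot

A 7-joint arm with a two-finger parallel gripper is mounted at the origin on the work surface. World frame = base frame: x ahead of the robot, y to its left, z up, the work surface at z = 0. Lengths are in mm, angles in rad, forces in N, time in s.
With the tool pointing down it reaches from about 425 to 925 mm from the base axis. Payload 6.8 kg.
Tool frame: the origin (TCP) lies at the very end of the fingers, on their centre line; the grasp point (between the pads) lies 19 mm behind it; z points along the fingers, y is the line along which they close (so a half turn about z gives the same grasp; the last joint's range is limited). The gripper opens to 88 mm and grips with 3 to 60 N. Pads are 20 mm wide; open, the fingers measure 115 mm over their backs; the gripper's body (75 mm by 178 mm) begins 61 mm behind the grasp point.
Start: joints at [1.141, 0.477, 0.022, 1.555, -0.011, 1.109, -0.083], TCP at [213.495, -640.365, 222.664] pointing down, gripper open.
Joint ranges: [-2.96, 2.96], [-0.34, 2.1], [-1.41, 1.46], [0.24, 2.44], [-1.37, 4.51], [0.17, 1.92], [-2.96, 2.96]. Speed limits (rad/s): [2.39, 2.39, 3.14, 3.14, 3.14, 3.14, 3.14].

## Interface

Orientations are given as a unit quaternion [w, x, y, z].
In Python, from cell import r gives the robot as it stands.
- The arm moves only by the tool play_rows, never from a script. Its argument "commands" is text: rows parted by semicolons, each of 5 numbers parted by spaces: the shift along the world's x, y, z as a fraction of full scale, then the turn about the world's z as a fraction of full scale, then the opening, from -1 (shut) to 1 (fully open). In form: dx dy dz roll claw; .... A call has exactly 8 rows; each row shifts and turns the commanded pose from where the row before left it; what a row does not reach is not made up. Full scale, the value 1, is 0.12 m for a shift and 360 degrees for a turn. A row lasts 1/12 s, in which the tool goes at most 41.7 mm and 7.16 degrees, less where a joint would pass 70% of its speed; a pose out of reach is approached as far as the arm can. A call with a number of a shift or a turn outside -1 to 1 is refused whole. A call with a gripper value outside its range is refused whole. The fingers move at their own pace and stop on an object; "squeeze" is the grip in N (left out, the last holds). Time passes only in rows, so rows that do not move let the fingers close, or fill a call up. It gives the time, the measured TCP pose, the force, the opening and the grip force at its end, in the units of the state.
- r.state(): the state, without advancing time (a new reading comes with each control period).
- r.read_camera(name): name is "side" or "top" or "wrist"; returns a dict with "img" (420x560x3 uint8, red, green, blue), "depth" (420x560 float32, mm along the optical axis (not along the pixel's ray), 0 where there is no reading), "camera_matrix" (3x3 intrinsics, pixels), "dist" ([k1, k2, p1, p2, k3] as OpenCV has them; the pictures are not rectified), "R" (3x3) and "t" (3): a world point X has camera coordinates R X + t. Camera axes: x right, y down, z forward; pixel columns grow to the right and rows downward; lengths in mm; the calibration is good to about 2 mm. A picture is of the moment at which its call begins.
- r.job_done(): hands the job in; it is judged then, once.
The state is a dict: "time_s": time; "q": joint angles; "dq": joint speeds; "joint_efforts": joint torques, N m; "ee_pos": TCP position; "ee_rot": TCP orientation; "wrist_force": force on the tool from outside, world axes, zero at the start; "ft_torque": the same for the moment, N m; "grip_width": finger opening in mm; "finger_force": force on a finger pad.
Only numpy, scipy, OpenCV 4.12 (cv2) and the standard library are available. Lean on these libraries where they do the work, as an engineer would, in place of code of your own. Each camera call takes 0.05 s, during which the arm holds its last target. There are 200 camera calls.

## Task

A small purple marble has got mixed in with the big yellow ball in the green toy sieve. Lift the sieve by its handle, carry it gently over the empty orange tray and, keeping it level, shake it side to side until the marble drops through into the tray while the ball stays in the sieve. Then set the sieve down upright on the bare bench, with the ball still in it, and let go.

Things in the scene. Friction and masses are not known exactly. Their poses are not given: they have to be found in the camera images.
- sieve: Loose toy sieve, 180 g, green frame 124 (x) x 100 (y) mm, walls 6 thick, 46 high. Origin: centre of underside, z up. Over its middle a birch handle bar along x, 124 long, 10 thick in y, 24 tall, centre 100 above origin: pinch it mid-length from above, across y. Floor: V trough along x below the bar, 32 wide, sides sloping 10 deg, lowest line 14 above origin; beside it, windows 28 (y) x 24 mm.
- tray: Orange square catch tray, empty, 230 x 230 mm outside, walls 8 mm thick and 40 mm high, floor 10 mm thick; it stays put. Origin: centre of its underside; x and y along its sides. A blue tray of the same size, holding blocks, stands nearby and is not the one.
- marble_center (a point): Centre of the small purple marble, 20 mm in diameter, 12 g, starting in the sieve's trough. It lies quietly there while the sieve is level and moved gently; a tilt of 10 deg or starts and stops along the sieve's y above about 1.7 m/s2 roll it out sideways, to fall through a window. Strokes of 60 mm along y, about 0.4 m/s at their fastest, free it in a few strokes.
- ball_center (a point): Centre of the big yellow silicone ball, 36 mm in diameter, 28 g, which starts in the sieve's trough, may roll about in the sieve, and is too big for its windows.
There are look-alikes about, which are no part of the job. There is more than one size of the sieve; the job needs the largest. Of the things like the part that bears ball_center, leave any that is brown; of the rest the smaller one is meant.

How it is judged:
By the outcome, as a careful person would: the job done as asked, in the order asked, and still so for the second after the job is handed in, with the robot touching nothing.
It also fails if it takes over 53 s, if anything falls off the work surface, if the arm or the gripper's body presses on something with over 40 N, if the wrist force passes 120 N, or if a joint passes its speed limit or range.

## Working session

There is one attempt and no reset: what is moved stays moved. The work goes in short steps, Python scripts to look and compute and a tool call to move; the robot and the scene stay as the last step left them, time stands still between calls to the robot, and variables do not carry over. Pictures are saved under pics/ and viewed, at most 10 in all, crops included, and the job is handed in when it is done.

Besides the shell and the picture viewer there is one more tool, called after "Call:" as name(argument=value, ...) on one line, values as JSON. play_rows: Moves the arm, as the interface text tells. Its arguments: {"type":"object","properties":{"commands":{"type":"string"},"squeeze":{"type":"number"}},"required":["commands"]}

```bash
mkdir -p pics
cat > h.py <<'E'
import numpy as np, cv2
from cell import r
def cloud(c):
    d=c["depth"]; h,w=d.shape
    u,v=np.meshgrid(np.arange(w),np.arange(h))
    p=cv2.undistortPoints(np.stack([u,v],-1).reshape(-1,1,2).astype(np.float64),np.array(c["camera_matrix"]),np.array(c["dist"])).reshape(h,w,2)
    P=np.dstack([p[...,0]*d,p[...,1]*d,d])
    W=(P-np.array(c["t"]))@np.array(c["R"]); W[d==0]=np.nan
    return W
E
python3 - <<'E'
from h import *
ims=[]
for n in ["top","side"]:
    c=r.read_camera(n); np.savez(n,**c); cv2.imwrite(f"pics/{n}0.png",c["img"][...,::-1])
    W=cloud(c); print(n,W[::105,::140].round(0).tolist())
s=r.state(); print(s["time_s"],s["ee_pos"],s["ee_rot"],s["grip_width"])
E
```

```text
top [[[1471.0, 1108.0, -748.0], [1337.0, 442.0, -490.0], [1335.0, -67.0, -482.0], [1480.0, -649.0, -748.0]], [[797.0, 644.0, 3.0], [802.0, 288.0, -6.0], [804.0, -71.0, -3.0], [800.0, -421.0, 18.0]], [[518.0, 559.0, 125.0], [531.0, 274.0, 9.0], [534.0, -73.0, 11.0], [535.0, -413.0, 33.0]], [[269.0, 615.0, 2.0], [273.0, 268.0, 3.0], [277.0, -76.0, 5.0], [280.0, -418.0, 1.0]]]
side [[[2125.0, -1377.0, 141.0], [1578.0, -1930.0, -36.0], [727.0, -1934.0, -4.0], [-68.0, -1925.0, 46.0]], [[2127.0, -1104.0, -327.0], [1686.0, -1904.0, -750.0], [568.0, -582.0, 66.0], [-188.0, -1924.0, -616.0]], [[2083.0, -750.0, -758.0], [868.0, 69.0, 91.0], [503.0, -37.0, 42.0], [96.0, -139.0, 1.0]], [[1508.0, 72.0, -488.0], [794.0, 340.0, 1.0], [463.0, 296.0, 4.0], [129.0, 251.0, -1.0]]]
0.1 [ 213.29703313 -639.84823037  221.79609563] [-7.85338068e-04  9.87083265e-01  1.60206038e-01 -1.92109956e-04] 87.75384195759007
```

View pics/top0.png

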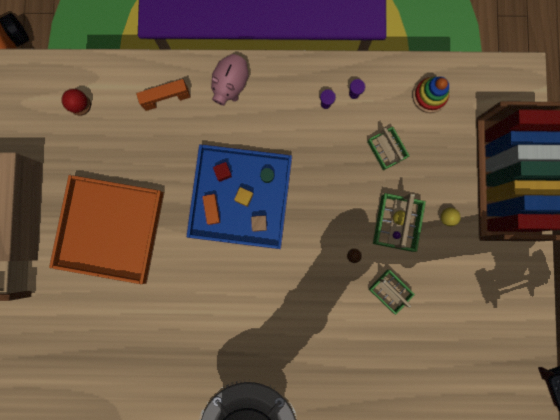

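View pics/side0.png

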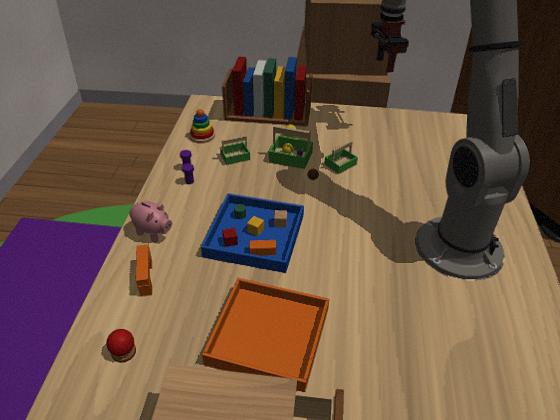

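The top picture shows the largest sieve at (400,222), holding the ball and marble. The orange tray is at (107,230), with a wooden box close to its left at (15,225). The smaller sieves are at (388,147) and (391,290).

Run:
```python
from h import *
c=dict(np.load("top.npz")); W=cloud(c); hsv=cv2.cvtColor(c["img"],cv2.COLOR_RGB2HSV)
def box(m,n):
    P=W[m]; P=P[~np.isnan(P).any(1)]; r_=cv2.minAreaRect(P[:,:2].astype(np.float32)); print(n,len(P),[np.round(x,1) for x in r_],"z",np.percentile(P[:,2],[2,50,98]).round(), "med",np.median(P,0).round(1))
    return P
v,u=np.mgrid[:420,:560]
roi=(u>365)&(u<432)&(v>182)&(v<258)
bar=roi&(W[...,2]>85)&(W[...,2]<125)
P=box(bar,"bar")
d=np.linalg.svd(P[:,:2]-P[:,:2].mean(0),full_matrices=False)[2][0]; print("bar dir",d,np.degrees(np.arctan2(d[1],d[0])))
top=roi&(W[...,2]>103)&(W[...,2]<122); box(top,"bartop")
g=roi&(hsv[...,0]>45)&(hsv[...,0]<80)&(hsv[...,1]>100)
box(g&(W[...,2]>38)&(W[...,2]<54),"rim"); box(g,"green")
o=(u>40)&(u<170)&(v>165)&(v<295)&(hsv[...,0]<15)&(hsv[...,1]>150)
box(o&(W[...,2]>30)&(W[...,2]<50),"trayrim"); box(o,"tray")
box((u<40)&(v>140)&(v<310)&(W[...,2]>30),"woodbox")
box((u>430)&(u<465)&(v>200)&(v<232)&(W[...,2]>15)&(hsv[...,1]>120)&(hsv[...,0]>20),"loose yellow")
box((u>470)&(W[...,2]>60)&(v>95)&(v<250),"books")
box((u>185)&(u<295)&(v>140)&(v<250)&(W[...,2]>20),"blue")
box(roi&(hsv[...,0]>120)&(hsv[...,0]<160)&(hsv[...,1]>60),"purple")
box(roi&(hsv[...,0]>20)&(hsv[...,0]<32)&(hsv[...,1]>170),"yellow")
i=c["img"][170:270,350:470]; cv2.imwrite("pics/crop.png",cv2.resize(i[...,::-1],None,fx=5,fy=5,interpolation=3))
```

```text
bar 354 [array([ 505.5, -362.5]), array([ 11., 124.]), np.float64(79.2)] z [ 91. 111. 117.] med [ 505.2 -360.7  110.7]
bar dir [-0.98270592  0.1851731 ] 169.3287752664754
bartop 278 [array([ 505.5, -362.5]), array([ 11., 124.]), np.float64(79.2)] z [104. 112. 117.] med [ 505.4 -362.   111.6]
rim 380 [array([ 505.5, -362.1]), array([100.4, 123.8]), np.float64(79.3)] z [39. 45. 50.] med [ 505.9 -361.    45. ]
green 704 [array([ 505.4, -361.9]), array([100.8, 124. ]), np.float64(79.3)] z [ 6. 41. 50.] med [ 508.8 -368.6   40.6]
trayrim 1423 [array([482.6, 350.2]), array([233.2, 230.3]), np.float64(80.7)] z [31. 39. 44.] med [480.1 352.1  39.3]
tray 9237 [array([482.6, 350.1]), array([233.4, 230.3]), np.float64(80.7)] z [ 5. 11. 42.] med [482.1 355.4  10.9]
woodbox 4489 [array([484.2, 555.7]), array([ 66.9, 334.1]), np.float64(86.8)] z [ 33. 102. 133.] med [502.3 531.7 102.1]
loose yellow 289 [array([ 519.9, -487.3]), array([42.8, 42.8]), np.float64(57.2)] z [23. 39. 48.] med [ 518.8 -483.1   39.3]
books 8947 [array([ 620.1, -637.8]), array([313. , 150.5]), np.float64(0.1)] z [ 67. 160. 206.] med [ 614.9 -604.9  159.5]
blue 2655 [array([566.2,  26.1]), array([230.4, 230.6]), np.float64(83.4)] z [23. 40. 48.] med [561.6  42.9  40.3]
purple 47 [array([ 474.8, -355.5]), array([16.8, 15.7]), np.float64(46.0)] z [26. 32. 36.] med [ 474.1 -354.7   31.5]
yellow 88 [array([ 516.8, -357.3]), array([19.9, 30.3]), np.float64(82.6)] z [34. 45. 55.] med [ 516.3 -357.6   45.3]
```

View pics/crop.png

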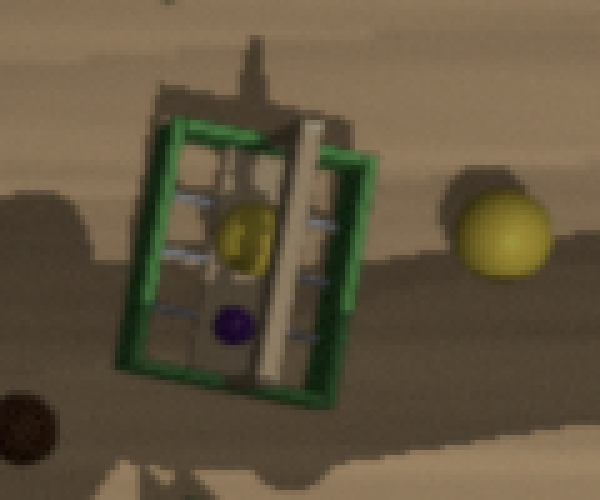

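The crop confirms the ball and marble lie in the big sieve. The bar centre is at (505.5,-362.3) with its axis at yaw -10.7°, and the sizes match. I need to move (+292,+277.5) mm and turn -29.1°.

Call:
play_rows(commands="0.152 0.1445 0 -0.0101 1;0.152 0.1445 0 -0.0101 1;0.152 0.1445 0 -0.0101 1;0.152 0.1445 0 -0.0101 1;0.152 0.1445 0 -0.0101 1;0.152 0.1445 0 -0.0101 1;0.152 0.1445 0 -0.0101 1;0.152 0.1445 0 -0.0101 1")

```text
time_s: 0.77
ee_pos: [360.0, -500.4, 222.3]
ee_rot: [-0.0, 0.996, -0.094, -0.0]
wrist_force: [0.4, -0.3, 0.1]
grip_width: 88.1
finger_force: 0.0
```

Call:
play_rows(commands="0.152 0.1445 0 0 1;0.152 0.1445 0 0 1;0.152 0.1445 0 0 1;0.152 0.1445 0 0 1;0.152 0.1445 0 0 1;0.152 0.1445 0 0 1;0.152 0.1445 0 0 1;0.152 0.1445 0 0 1")

```text
time_s: 1.43
ee_pos: [505.8, -361.8, 222.2]
ee_rot: [-0.0, 0.996, -0.093, -0.0]
wrist_force: [-0.3, 0.5, -0.3]
grip_width: 88.3
finger_force: 0.0
```

```bash
cat > st.py <<'E'
from h import *
s=r.state(); w,x,y,z=s["ee_rot"]
from scipy.spatial.transform import Rotation as R_
M=R_.from_quat([x,y,z,w]).as_matrix()
print(s["time_s"],s["ee_pos"].round(1),"toolx yaw",np.degrees(np.arctan2(M[1,0],M[0,0])).round(2),"z",M[:,2].round(3),"F",np.round(s["wrist_force"],1),s["grip_width"],s["finger_force"],np.round(s["q"],2))
E
python3 st.py
```

```text
1.4333 [ 505.8 -361.8  222.2] toolx yaw -10.65 z [-0.001  0.    -1.   ] F [-0.3  0.5 -0.3] 88.27484693085275 0.0 [ 0.52  0.39  0.    1.69 -0.    1.06 -1.24]
```

Call:
play_rows(commands="0 0 -0.146 0 1;0 0 -0.146 0 1;0 0 -0.146 0 1;0 0 -0.146 0 1;0 0 -0.146 0 1;0 0 -0.146 0 0.5;0 0 -0.146 0 0;0 0 -0.146 0 -0.5")

```text
time_s: 2.1
ee_pos: [505.0, -362.7, 81.3]
ee_rot: [-0.0, 0.996, -0.093, -0.0]
wrist_force: [-0.5, 0.1, 0.1]
grip_width: 71.4
finger_force: 0.0
```

Call:
play_rows(commands="0 0 0 0 -0.5;0 0 0 0 -0.6;0 0 0 0 -0.65;0 0 0 0 -0.7;0 0 0 0 -0.75;0 0 0 0 -0.8;0 0 0 0 -0.9;0 0 0 0 -1", squeeze=30)

```text
time_s: 2.77
ee_pos: [505.5, -363.0, 82.9]
ee_rot: [0.0, 0.996, -0.093, 0.0]
wrist_force: [-0.1, 0.6, -0.1]
grip_width: 18.3
finger_force: 0.0
```

```bash
python3 st.py
python3 - <<'E'
from h import *
c=r.read_camera("wrist"); cv2.imwrite("pics/w1.png",c["img"][...,::-1])
E
```

```text
2.7667 [ 505.5 -363.    82.9] toolx yaw -10.65 z [ 0.001 -0.    -1.   ] F [-0.1  0.6 -0.1] 18.289597166869502 0.0 [ 0.53  0.55 -0.01  1.8   0.    0.79 -1.24]
```

View pics/w1.png

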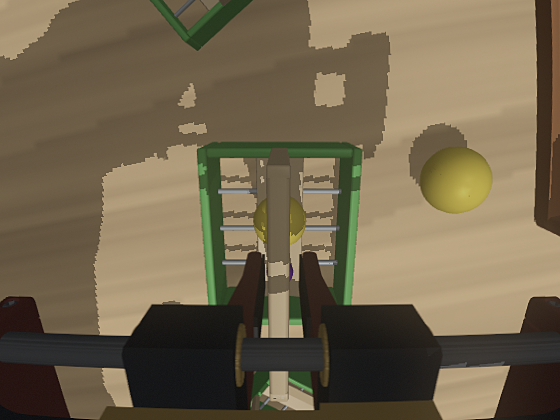

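The fingers straddle the bar evenly, so I'll close and lift.

Call:
play_rows(commands="0 0 0 0 -1;0 0 0 0 -1;0 0 0 0 -1;0 0 0 0 -1;0 0 0 0 -1;0 0 0.01 0 -1;0 0 0.02 0 -1;0 0 0.02 0 -1")

```text
time_s: 3.48
ee_pos: [505.2, -362.9, 88.6]
ee_rot: [-0.0, 0.996, -0.093, -0.0]
wrist_force: [0.0, -0.9, -1.6]
grip_width: 9.8
finger_force: 30.0
```

Call:
play_rows(commands="0 0 0.03 0 -1;0 0 0.05 0 -1;0 0 0.07 0 -1;0 0 0.09 0 -1;0 0 0.1 0 -1;0 0 0.1 0 -1;0 0 0.1 0 -1;0 0 0.1 0 -1")

```text
time_s: 4.15
ee_pos: [505.5, -363.0, 167.1]
ee_rot: [0.0, 0.996, -0.093, 0.0]
wrist_force: [0.5, 0.3, -1.2]
grip_width: 9.7
finger_force: 30.0
```

Call:
play_rows(commands="0 0 0.09 0 -1;0 0 0.07 0 -1;0 0 0.05 0 -1;0 0 0.03 0 -1;0 0 0.02 0 -1;0 0 0 0 -1;0 0 0 0 -1;0 0 0 0 -1")

```text
time_s: 4.82
ee_pos: [505.0, -362.7, 195.8]
ee_rot: [-0.0, 0.996, -0.093, -0.001]
wrist_force: [0.5, -0.5, -2.0]
grip_width: 9.5
finger_force: 30.0
```

```bash
python3 st.py
python3 - <<'E'
from h import *
c=r.read_camera("wrist"); cv2.imwrite("pics/w2.png",c["img"][...,::-1])
c=r.read_camera("top"); cv2.imwrite("pics/t2.png",cv2.resize(c["img"][170:280,340:480,::-1],None,fx=4,fy=4))
E
```

```text
4.8167 [ 505.  -362.7  195.8] toolx yaw -10.65 z [-0.001  0.001 -1.   ] F [ 0.5 -0.5 -2. ] 9.542474583284477 29.99956637620926 [ 0.52  0.42 -0.    1.72  0.    1.01 -1.23]
```

View pics/w2.png

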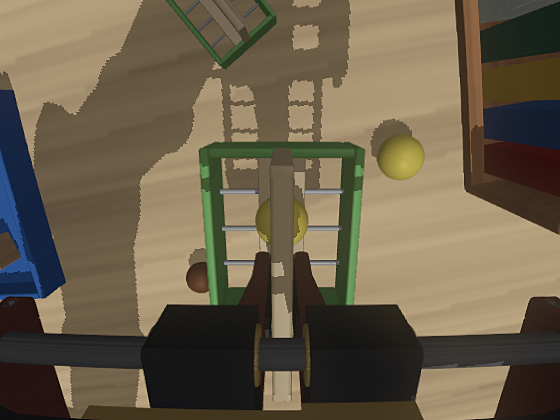

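The sieve hangs level in the grip. Next is the gentle carry: dy +713, dx -22.

Call:
play_rows(commands="0 0.017 0 0 -1;0 0.033 0 0 -1;0 0.05 0 0 -1;0 0.067 0 0 -1;0 0.083 0 0 -1;0 0.1 0 0 -1;0 0.117 0 0 -1;0 0.133 0 0 -1")

```text
time_s: 5.58
ee_pos: [505.3, -289.4, 196.6]
ee_rot: [-0.0, 0.996, -0.093, 0.0]
wrist_force: [0.0, -0.2, -2.1]
grip_width: 9.8
finger_force: 30.0
```

Call:
play_rows(commands="-0.008 0.15 0 0 -1;-0.008 0.167 0 0 -1;-0.008 0.167 0 0 -1;-0.008 0.167 0 0 -1;-0.008 0.167 0 0 -1;-0.008 0.167 0 0 -1;-0.008 0.167 0 0 -1;-0.008 0.167 0 0 -1")

```text
time_s: 6.25
ee_pos: [497.2, -130.3, 196.7]
ee_rot: [-0.0, 0.996, -0.092, 0.0]
wrist_force: [-0.8, 0.2, -2.1]
grip_width: 9.8
finger_force: 30.0
```

Call:
play_rows(commands="-0.008 0.167 0 0 -1;-0.008 0.167 0 0 -1;-0.008 0.167 0 0 -1;-0.008 0.167 0 0 -1;-0.008 0.167 0 0 -1;-0.008 0.167 0 0 -1;-0.008 0.167 0 0 -1;-0.008 0.167 0 0 -1")

```text
time_s: 6.92
ee_pos: [489.1, 29.7, 196.7]
ee_rot: [0.0, 0.996, -0.092, 0.0]
wrist_force: [-0.3, 0.0, -1.2]
grip_width: 10.1
finger_force: 30.0
```

Call:
play_rows(commands="-0.008 0.167 0 0 -1;-0.008 0.167 0 0 -1;-0.008 0.167 0 0 -1;-0.008 0.167 0 0 -1;-0.008 0.167 0 0 -1;-0.008 0.167 0 0 -1;-0.008 0.167 0 0 -1;0 0.167 0 0 -1")

```text
time_s: 7.58
ee_pos: [482.0, 189.8, 196.7]
ee_rot: [0.0, 0.996, -0.092, 0.0]
wrist_force: [-0.1, -0.5, -2.6]
grip_width: 9.7
finger_force: 30.0
```

Call:
play_rows(commands="0 0.15 0 0 -1;0 0.15 0 0 -1;0 0.15 0 0 -1;0 0.15 0 0 -1;0 0.15 0 0 -1;0 0.133 0 0 -1;0 0.117 0 0 -1;0 0.1 0 0 -1")

```text
time_s: 8.25
ee_pos: [482.2, 321.8, 196.7]
ee_rot: [-0.0, 0.996, -0.092, 0.0]
wrist_force: [-0.7, -0.6, -1.5]
grip_width: 9.6
finger_force: 30.0
```

Call:
play_rows(commands="0 0.083 0 0 -1;0 0.067 0 0 -1;0 0.05 0 0 -1;0 0.033 0 0 -1;0 0.017 0 0 -1;0 0 0 0 -1;0 0 0 0 -1;0 0 0 0 -1")

```text
time_s: 8.92
ee_pos: [483.5, 349.3, 196.5]
ee_rot: [0.0, 0.996, -0.093, 0.0]
wrist_force: [1.0, 0.1, -1.2]
grip_width: 9.9
finger_force: 30.0
```

```bash
python3 st.py
python3 - <<'E'
from h import *
a=r.read_camera("wrist")["img"][100:,100:460]; b=r.read_camera("top")["img"][150:310,:200]; s=r.read_camera("side")["img"][230:,150:400]
b=cv2.resize(b,(400,320)); cv2.imwrite("pics/m3.png",np.hstack([a,b])[...,::-1]); cv2.imwrite("pics/s3.png",cv2.resize(s[...,::-1],None,fx=2,fy=2))
E
```

```text
8.9167 [483.5 349.3 196.5] toolx yaw -10.7 z [ 0. -0. -1.] F [ 1.   0.1 -1.2] 9.896094278002842 29.99940186738968 [-0.47  0.4  -0.33  1.76  0.15  1.01 -2.62]
```

View pics/m3.png

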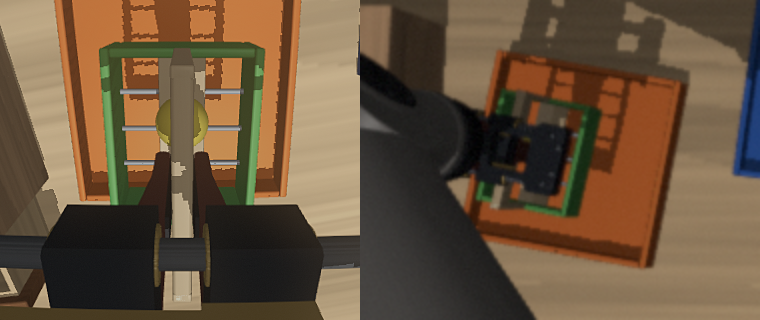

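The sieve is centred over the orange tray. I'll lower it 58 mm, then shake along the sieve's y.

Call:
play_rows(commands="0 0 -0.03 0 -1;0 0 -0.06 0 -1;0 0 -0.08 0 -1;0 0 -0.09 0 -1;0 0 -0.08 0 -1;0 0 -0.07 0 -1;0 0 -0.05 0 -1;0 0 -0.02 0 -1")

```text
time_s: 9.73
ee_pos: [482.7, 349.5, 137.3]
ee_rot: [0.001, 0.996, -0.093, -0.001]
wrist_force: [0.6, 0.8, -2.4]
grip_width: 9.6
finger_force: 30.0
```

Call:
play_rows(commands="0.0235 0.123 0 0 -1;0.0235 0.123 0 0 -1;-0.0235 -0.123 0 0 -1;-0.047 -0.246 0 0 -1;-0.0235 -0.123 0 0 -1;0.0235 0.123 0 0 -1;0.047 0.246 0 0 -1;0.0235 0.123 0 0 -1")

```text
time_s: 10.4
ee_pos: [489.5, 382.0, 139.7]
ee_rot: [-0.001, 0.996, -0.093, 0.001]
wrist_force: [0.6, 0.2, -1.3]
grip_width: 9.2
finger_force: 30.0
```

Call:
play_rows(commands="-0.0235 -0.123 0 0 -1;-0.047 -0.246 0 0 -1;-0.0235 -0.123 0 0 -1;0.0235 0.123 0 0 -1;0.047 0.246 0 0 -1;0.0235 0.123 0 0 -1;-0.0235 -0.123 0 0 -1;-0.0235 -0.123 0 0 -1")

```text
time_s: 11.07
ee_pos: [482.9, 352.4, 139.0]
ee_rot: [-0.001, 0.996, -0.091, 0.0]
wrist_force: [0.4, -1.2, -1.9]
grip_width: 9.5
finger_force: 30.0
```

Call:
play_rows(commands="0 0 0 0 -1;0 0 0 0 -1;0 0 0 0 -1;0 0 0 0 -1;0 0 0 0 -1;0 0 0 0 -1;0 0 0 0 -1;0 0 0 0 -1")

```text
time_s: 11.73
ee_pos: [483.2, 350.2, 138.9]
ee_rot: [-0.0, 0.996, -0.093, -0.0]
wrist_force: [0.4, -0.8, -1.9]
grip_width: 10.1
finger_force: 30.0
```

```bash
python3 st.py
cat > look.py <<'E'
from h import *
import sys
o=[]
for n in ["wrist","top","side"]:
    c=r.read_camera(n); W=cloud(c); h=cv2.cvtColor(c["img"],cv2.COLOR_RGB2HSV)
    m=(h[...,0]>120)&(h[...,0]<160)&(h[...,1]>60)&(W[...,1]>150)&(W[...,1]<560)&(W[...,0]<640)
    print(n,m.sum(),np.nanmedian(W[m],0).round() if m.any() else "")
    y=(h[...,0]>20)&(h[...,0]<32)&(h[...,1]>150)&(W[...,1]>230)&(W[...,0]<640)
    print(" yellow",y.sum(),np.nanmedian(W[y],0).round() if y.any() else "")
    o.append(c["img"])
a=o[0][100:,100:460]; b=cv2.resize(o[1][150:310,:200],(400,320))
cv2.imwrite(f"pics/{sys.argv[1]}.png",np.hstack([a,b])[...,::-1])
cv2.imwrite(f"pics/{sys.argv[1]}s.png",cv2.resize(o[2][230:,150:400,::-1],None,fx=2,fy=2))
E
python3 look.py m4
```

```text
11.7333 [483.2 350.2 138.9] toolx yaw -10.64 z [ 0.  0. -1.] F [ 0.4 -0.8 -1.9] 10.050723945748254 29.999464452266693 [-0.48  0.46 -0.32  1.81  0.18  0.9  -2.65]
wrist 320 [385. 274.  26.]
 yellow 1448 [513. 368.  98.]
top 187 [477. 312. 315.]
 yellow 43 [491. 320.  67.]
side 295 [454. 380. 317.]
 yellow 223 [499. 379.  98.]
```

View pics/m4.png

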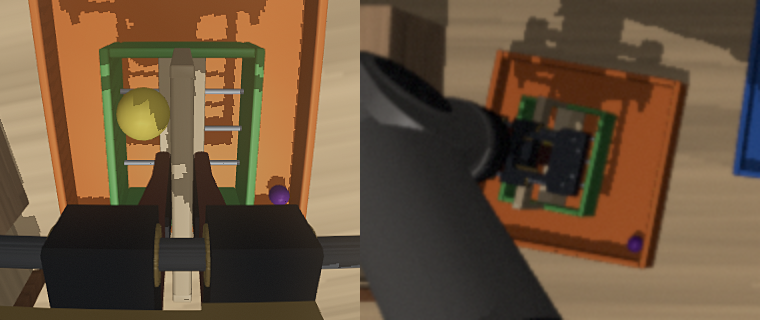

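The marble is in the tray at about (385,274), and the ball is still in the sieve, in the left window area. I'll raise it and carry it back to its original bare spot, which is known to be clear.

Call:
play_rows(commands="0 0 0.02 0 -1;0 0 0.05 0 -1;0 0 0.07 0 -1;0 0 0.09 0 -1;0 0 0.09 0 -1;0 0 0.08 0 -1;0 0 0.06 0 -1;0 0 0.02 0 -1")

```text
time_s: 12.55
ee_pos: [483.9, 350.6, 198.6]
ee_rot: [-0.001, 0.996, -0.093, 0.001]
wrist_force: [0.7, -0.1, -2.1]
grip_width: 9.8
finger_force: 30.0
```

Call:
play_rows(commands="0 -0.017 0 0 -1;0 -0.033 0 0 -1;0 -0.05 0 0 -1;0 -0.067 0 0 -1;0 -0.083 0 0 -1;0 -0.1 0 0 -1;0 -0.117 0 0 -1;0 -0.133 0 0 -1")

```text
time_s: 13.22
ee_pos: [483.1, 276.5, 196.4]
ee_rot: [0.0, 0.996, -0.093, -0.0]
wrist_force: [-0.2, -0.7, -1.6]
grip_width: 9.8
finger_force: 30.0
```

Call:
play_rows(commands="0.008 -0.15 0 0 -1;0.008 -0.167 0 0 -1;0.008 -0.167 0 0 -1;0.008 -0.167 0 0 -1;0.008 -0.167 0 0 -1;0.008 -0.167 0 0 -1;0.008 -0.167 0 0 -1;0.008 -0.167 0 0 -1")

```text
time_s: 13.88
ee_pos: [490.5, 117.3, 196.6]
ee_rot: [0.0, 0.996, -0.093, 0.0]
wrist_force: [0.7, -0.3, -2.0]
grip_width: 10.1
finger_force: 30.0
```

Call:
play_rows(commands="0.008 -0.167 0 0 -1;0.008 -0.167 0 0 -1;0.008 -0.167 0 0 -1;0.008 -0.167 0 0 -1;0.008 -0.167 0 0 -1;0.008 -0.167 0 0 -1;0.008 -0.167 0 0 -1;0.008 -0.167 0 0 -1")

```text
time_s: 14.55
ee_pos: [497.8, -42.8, 196.6]
ee_rot: [0.0, 0.996, -0.093, 0.0]
wrist_force: [0.6, -0.1, -1.6]
grip_width: 9.7
finger_force: 30.0
```

Call:
play_rows(commands="0.008 -0.167 0 0 -1;0.008 -0.167 0 0 -1;0.008 -0.167 0 0 -1;0.008 -0.167 0 0 -1;0.008 -0.167 0 0 -1;0.008 -0.167 0 0 -1;0.008 -0.167 0 0 -1;0 -0.167 0 0 -1")

```text
time_s: 15.22
ee_pos: [504.3, -202.9, 196.6]
ee_rot: [0.0, 0.996, -0.093, 0.0]
wrist_force: [1.1, -0.8, -2.1]
grip_width: 10.0
finger_force: 30.0
```

Call:
play_rows(commands="0 -0.15 0 0 -1;0 -0.15 0 0 -1;0 -0.15 0 0 -1;0 -0.15 0 0 -1;0 -0.15 0 0 -1;0 -0.133 0 0 -1;0 -0.117 0 0 -1;0 -0.1 0 0 -1")

```text
time_s: 15.88
ee_pos: [504.2, -334.8, 196.5]
ee_rot: [0.0, 0.996, -0.094, -0.0]
wrist_force: [0.2, -0.3, -1.4]
grip_width: 9.7
finger_force: 30.0
```

Call:
play_rows(commands="0 -0.083 0 0 -1;0 -0.067 0 0 -1;0 -0.05 0 0 -1;0 -0.033 0 0 -1;0 -0.017 0 0 -1;0 0 0 0 -1;0 0 0 0 -1;0 0 0 0 -1")

```text
time_s: 16.55
ee_pos: [505.6, -362.2, 196.5]
ee_rot: [-0.0, 0.996, -0.092, 0.0]
wrist_force: [0.5, -0.2, -3.0]
grip_width: 9.3
finger_force: 30.0
```

```bash
python3 st.py
python3 - <<'E'
from h import *
a=r.read_camera("wrist")["img"][60:380,100:500]; b=cv2.resize(r.read_camera("top")["img"][150:310,300:500],(400,320))
cv2.imwrite("pics/m5.png",np.hstack([a,b])[...,::-1])
E
```

```text
16.55 [ 505.6 -362.2  196.5] toolx yaw -10.6 z [ 0.  0. -1.] F [ 0.5 -0.2 -3. ] 9.301552365792446 29.99953329563141 [ 0.53  0.41 -0.01  1.71  0.    1.01 -1.24]
```

View pics/m5.png

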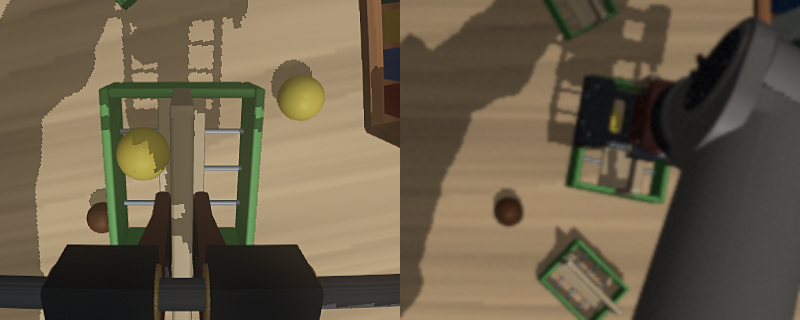

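The spot is clear and the ball is still in the sieve. Next I'll lower the sieve.

Call:
play_rows(commands="0 0 -0.04 0 -1;0 0 -0.07 0 -1;0 0 -0.1 0 -1;0 0 -0.13 0 -1;0 0 -0.14 0 -1;0 0 -0.14 0 -1;0 0 -0.12 0 -1;0 0 -0.09 0 -1")

```text
time_s: 17.32
ee_pos: [504.2, -362.1, 94.1]
ee_rot: [-0.001, 0.996, -0.093, -0.001]
wrist_force: [0.1, -0.2, -2.6]
grip_width: 9.8
finger_force: 30.0
```

Call:
play_rows(commands="0 0 -0.06 0 -1;0 0 -0.025 0 -1;0 0 -0.012 0 -1;0 0 -0.01 0 -1;0 0 -0.008 0 -1;0 0 -0.004 0 -1;0 0 0 0 -1;0 0 0 0 -1")

```text
time_s: 17.98
ee_pos: [505.5, -363.1, 83.1]
ee_rot: [0.0, 0.996, -0.093, 0.0]
wrist_force: [-0.8, 0.9, -1.2]
grip_width: 10.0
finger_force: 30.0
```

Call:
play_rows(commands="0 0 -0.004 0 -1;0 0 -0.004 0 -1;0 0 0 0 -1;0 0 0 0 -0.85;0 0 0 0 -0.7;0 0 0 0 -0.5;0 0 0 0 -0.2;0 0 0 0 0.2")

```text
time_s: 18.65
ee_pos: [505.3, -363.0, 81.6]
ee_rot: [0.0, 0.996, -0.093, 0.0]
wrist_force: [0.3, 0.1, -0.5]
grip_width: 29.8
finger_force: 0.0
```

Call:
play_rows(commands="0 0 0 0 0.5;0 0 0 0 0.5;0 0 0 0 0.5;0 0 0.05 0 0.5;0 0 0.1 0 0.5;0 0 0.2 0 0.5;0 0 0.25 0 0.5;0 0 0.25 0 0.5")

```text
time_s: 19.32
ee_pos: [505.1, -362.8, 185.6]
ee_rot: [-0.0, 0.996, -0.093, -0.0]
wrist_force: [0.7, -0.5, 0.1]
grip_width: 65.9
finger_force: 0.0
```

Call:
play_rows(commands="-0.2 0.2 0 0 0.5;-0.2 0.2 0 0 0.5;-0.2 0.25 0 0 0.5;0 0.25 0 0 0.5;0 0.25 0 0 0.5;0 0.2 0 0 0.5;0 0.1 0 0 0.5;0 0 0 0 0.5")

```text
time_s: 19.98
ee_pos: [433.9, -186.2, 185.0]
ee_rot: [-0.0, 0.996, -0.091, 0.001]
wrist_force: [-0.2, -0.3, 1.0]
grip_width: 66.0
finger_force: 0.0
```

```bash
python3 st.py
python3 - <<'E'
from h import *
c=r.read_camera("top"); cv2.imwrite("pics/t6.png",c["img"][...,::-1])
W=cloud(c); h=cv2.cvtColor(c["img"],cv2.COLOR_RGB2HSV)
m=(h[...,0]>120)&(h[...,0]<160)&(h[...,1]>60)&(W[...,1]>200)&(W[...,1]<560)&(W[...,0]<640)&(W[...,2]<60)
print(m.sum(),np.nanmedian(W[m],0).round())
v,u=np.mgrid[:420,:560]; roi=(u>365)&(u<432)&(v>182)&(v<258)
for n,k in [("bar",roi&(W[...,2]>85)&(W[...,2]<125)),("ball",roi&(h[...,0]>20)&(h[...,0]<32)&(h[...,1]>170))]:print(n,k.sum(),np.nanmedian(W[k],0).round(1))
E
```

```text
19.9833 [ 433.9 -186.2  185. ] toolx yaw -10.39 z [ 0.002  0.    -1.   ] F [-0.2 -0.3  1. ] 65.99455738716195 0.0 [ 0.36  0.19 -0.09  2.06  0.02  0.89 -1.5 ]
44 [379. 271.  27.]
bar 352 [ 505.3 -362.2  110.8]
ball 54 [ 528.5 -334.2   43.5]
```

View pics/t6.png

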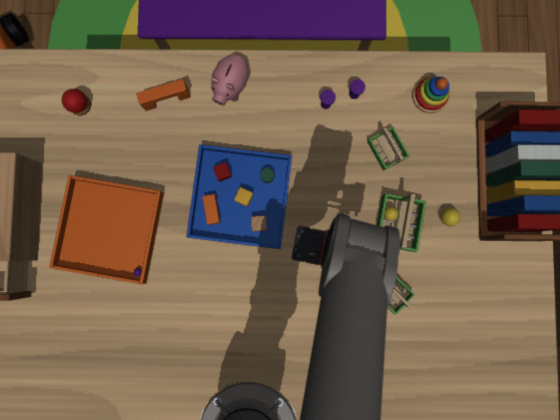

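The marble is in the orange tray at pixel (138,270). The sieve stands upright at (402,222) with the ball inside at (391,214), and the arm is clear of everything.

```bash
python3 -c "
from cell import r
print(r.job_done())"
```

```text
the job is handed in; nothing more can be done
None
```

The job is handed in at about 20 s: the marble is in the orange tray, and the sieve stands upright on the bare bench, released, with the yellow ball still in it.

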